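# Put away the measures and blanching baskets on the prep bench

### The job

Tidy the washed-up steelware away: nest the round steel measures inside one another in size order, the biggest outermost, standing upright in the middle of the perforated tray, and hang each of the two perforated baskets by its arched handle on a hook of its own on the white wire rack. Leave the other things on the bench where they are.

Things in the scene. Friction and masses are not known exactly. Their poses are not given: they have to be found in the camera images.
- measure1: largest of up to four steel measures (None if absent): open straight round cup, outer diameter 120 mm, height 60, wall 3, floor 5, mass about 260 g. Origin: centre of the underside, z up. Flat strip handle along +x, 14 mm wide, from 57 to 61 mm above the underside, its end 119 mm from the axis. Starts upright on the bench, handle roughly away from the robot
- measure1_grip (a point): point on measure1's handle 86 mm from the cup's axis, 59 mm above its underside: pinch the strip across its 14 mm from above, here clear of all rims. All measures are equally high, so a nested one stands one floor (5 mm) higher than the one round it and its handle passes just over the outer rims; handles turned 40 degrees or more apart leave the fingers room
- measure2: second largest of up to four steel measures (None if absent): open straight round cup, outer diameter 97 mm, height 60, wall 3, floor 5, mass about 200 g. Origin: centre of the underside, z up. Flat strip handle along +x, 14 mm wide, from 57 to 61 mm above the underside, its end 119 mm from the axis. Starts upright on the bench, handle roughly away from the robot
- measure2_grip (a point): point on measure2's handle 86 mm from the cup's axis, 59 mm above its underside: pinch the strip across its 14 mm from above, here clear of all rims. All measures are equally high, so a nested one stands one floor (5 mm) higher than the one round it and its handle passes just over the outer rims; handles turned 40 degrees or more apart leave the fingers room
- measure3: third largest of up to four steel measures (None if absent): open straight round cup, outer diameter 74 mm, height 60, wall 3, floor 5, mass about 140 g. Origin: centre of the underside, z up. Flat strip handle along +x, 14 mm wide, from 57 to 61 mm above the underside, its end 119 mm from the axis. Starts upright on the bench, handle roughly away from the robot
- measure3_grip (a point): point on measure3's handle 86 mm from the cup's axis, 59 mm above its underside: pinch the strip across its 14 mm from above, here clear of all rims. All measures are equally high, so a nested one stands one floor (5 mm) higher than the one round it and its handle passes just over the outer rims; handles turned 40 degrees or more apart leave the fingers room
- measure4: smallest of up to four steel measures (None if absent): open straight round cup, outer diameter 52 mm, height 60, wall 3, floor 5, mass about 95 g. Origin: centre of the underside, z up. Flat strip handle along +x, 14 mm wide, from 57 to 61 mm above the underside, its end 119 mm from the axis. Starts upright on the bench, handle roughly away from the robot
- measure4_grip (a point): point on measure4's handle 86 mm from the cup's axis, 59 mm above its underside: pinch the strip across its 14 mm from above, here clear of all rims. All measures are equally high, so a nested one stands one floor (5 mm) higher than the one round it and its handle passes just over the outer rims; handles turned 40 degrees or more apart leave the fingers room
- basket1: perforated metal basket, 90 mm across, 62 mm tall, 200 g, with a rigid arched handle of 9 mm round bar standing over its mouth in its own y-z plane. Origin: centre of the underside, z up. The bar's centre line rises from the rim at y = +-43 mm to z = 98, then bends in to (y,z) = (+-34,120), (+-18,131), (0,134) mm. Starts upright on the bench
- basket1_arch (a point): bar centre at the top of basket1's arch, 134 mm above its underside; 60 mm of free height under it. Pinch the bar from above across its 9 mm (along the basket's x) off the middle, e.g. at basket y = 26, z = 126 mm, leaving the middle for the hook. Hung, this point lies about 4 to 8 mm above the hook's seat
- basket2: perforated metal basket, 80 mm across, 62 mm tall, 170 g, with a rigid arched handle of 9 mm round bar standing over its mouth in its own y-z plane. Origin: centre of the underside, z up. The bar's centre line rises from the rim at y = +-38 mm to z = 98, then bends in to (y,z) = (+-34,120), (+-18,131), (0,134) mm. Starts upright on the bench
- basket2_arch (a point): bar centre at the top of basket2's arch, 134 mm above its underside; 60 mm of free height under it. Pinch the bar from above across its 9 mm (along the basket's x) off the middle, e.g. at basket y = 26, z = 126 mm, leaving the middle for the hook. Hung, this point lies about 4 to 8 mm above the hook's seat
- tray: fixed low perforated steel tray, 220 mm (x) by 260 mm (y); flat floor 10 mm above the bench, lip 16 mm above the bench all round; origin under its centre at bench height
- rack: fixed white wire rack: a crossbar along its y axis 262 mm above the bench (316 mm long, on two side frames), with three upturned hooks of 7 mm wire reaching out along its -x, 105 mm apart. Each dips from the bar to its seat 45 mm in front of it and turns up to a tip 72 mm in front, top of the tip 253 mm above the bench. Origin on the bench under the crossbar's middle
- hook1 (a point): seat of hook 1 (at rack y = 105 mm): top of the wire at its lowest point, 228 mm above the bench, 45 mm in front of the crossbar
- hook2 (a point): seat of hook 2 (at rack y = 0 mm): top of the wire at its lowest point, 228 mm above the bench, 45 mm in front of the crossbar
- hook3 (a point): seat of hook 3 (at rack y = -105 mm): top of the wire at its lowest point, 228 mm above the bench, 45 mm in front of the crossbar
- bottle: bystander, leave alone: white plastic sauce bottle, 62 mm across, 170 mm tall; origin under its centre
- spice_jar: bystander, leave alone: amber glass spice jar, 54 mm across, 85 mm tall; origin under its centre
- lid: bystander, leave alone: flat red plastic lid 130 x 100 x 18 mm lying on the bench in front of or under the rack; origin under its centre
- salt_pot: bystander, leave alone: low white ceramic salt pot with wooden lid, 54 mm across, 50 mm tall; origin under its centre
- timer: bystander, leave alone: black kitchen timer 45 x 65 x 22 mm lying near the robot; origin under its centre
- tub: bystander, leave alone: small white tub with blue lid, 60 mm across, 48 mm tall; origin under its centre
- tin: bystander, leave alone: steel food tin with paper label, 72 mm across, 100 mm tall; origin under its centre

How it is judged:
By the outcome, as a careful person would: the job done as asked, in the order asked, and still so for the second after the job is handed in, with the robot touching nothing.
Of measure1, measure2, measure3, measure4 only 3 to 4 are there at a start; the rules pass over those that are not, and their reading is None.
At some moment in a run one of measure1, measure2, measure3, measure4 may be knocked a few centimetres aside while the robot is not near it.
It also fails if it takes over 210 s, if anything falls off the work surface, if the arm or the gripper's body presses on something with over 40 N, if the wrist force passes 120 N, or if a joint passes its speed limit or range.

### The arm

A 6-joint arm with a two-finger parallel gripper is mounted at the origin on the work surface. World frame = base frame: x ahead of the robot, y to its left, z up, the work surface at z = 0. Lengths are in mm, angles in degrees, forces in N, time in s.
With the tool pointing down it reaches from about 375 to 925 mm from the base axis. Payload 5.7 kg.
Tool frame: the origin (TCP) lies between the finger pads; the fingertips stand ctrl.tip_extent ahead of it and the grasp point (between the pads) lies 5 mm behind it (ctrl.tip_extent is the distance from the TCP to the fingertips, in mm); z points along the fingers, y is the line along which they close (so a half turn about z gives the same grasp; the last joint's range is limited). The gripper opens to 88 mm and grips with 3 to 60 N. Pads are 20 mm wide; open, the fingers measure 115 mm over their backs; the gripper's body (75 mm by 178 mm) begins 61 mm behind the grasp point.
Start: joints at [-77.699, 20.558, 86.54, -0, 72.909, -6.595], TCP at [194.296, -567.638, 236.623] pointing down, gripper open.
Joint ranges: [-170.27, 170.27], [-57.76, 135], [12.27, 136.19], [-55.21, 235.2], [11.17, 155.16], [-170.74, 170.74]. Speed limits (degrees/s): [136.94, 136.94, 180, 180, 180, 180].

### API

Orientations are given as [roll, pitch, yaw] about the fixed x, y, z axes, in that order (R = Rz(yaw) Ry(pitch) Rx(roll)).
In Python, from workcell import ctrl, eyes gives the robot as it stands. The module is installed in compiled form; this text tells all that it offers.
- The arm moves only by the shell command python3 -m pendant 'ROWS'. ROWS is JSON, one flat list of numbers, 5 for each row, row after row: the shift along the tool's x, y, z in m, then the turn about the tool's z in rad, then the opening, from 0 (shut) to 1 (fully open). A call has exactly 5 rows; each row shifts and turns the commanded pose from where the row before left it, along the tool's axes as they then stand; what a row does not reach is not made up. A row lasts 1/8 s, in which the tool goes at most 62.5 mm and 10.7 degrees, less where a joint would pass 70% of its speed; a pose out of reach is approached as far as the arm can. A call is refused whole if a number of a shift passes 0.0625 or a number of a turn 0.188, either way. A call with a gripper value outside its range is refused whole. The fingers move at their own pace and stop on an object; the grip force is fixed at half the most. Time passes only in rows, so rows that do not move let the fingers close, or fill a call up. It gives the time, the measured TCP pose, the force, the opening and the grip force at its end, in the units of the state.
- ctrl.read_state(): the state, without advancing time (a new reading comes with each control period).
- eyes.camera(name): name is "scene" or "side" or "wrist"; returns a dict with "frame" (400x640x3 uint8, red, green, blue), "fx", "fy", "cx", "cy" (pixels), "world_from_camera" (4x4, takes a point from camera to world coordinates); the wrist camera has in their place "tool_from_camera" (4x4, takes a point from camera to tool coordinates, whose origin is the TCP and whose axes are the flange's). Camera axes: x right, y down, z forward; pixel columns grow to the right and rows downward; lengths in mm; the calibration is good to about 2 mm. A picture is of the moment at which its call begins: read the wrist's pose just before it. There is no depth.
- ctrl.hand_in(): hands the job in; it is judged then, once.
The state is a dict: "t": time; "joints": joint angles; "qvel": joint speeds; "joint_efforts": joint torques, N m; "tool_pos": TCP position; "tool_rot": TCP orientation; "ft_force": force on the tool from outside, world axes, zero at the start; "ft_torque": the same for the moment, N m; "gripper_width": finger opening in mm; "grip_force": force on a finger pad.
Only numpy, scipy, OpenCV 4.12 (cv2) and the standard library are available. Lean on these libraries where they do the work, as an engineer would, in place of code of your own. Each camera call takes 0.05 s, during which the arm holds its last target. There are 200 camera calls.

## Working session

There is one attempt and no reset: what is moved stays moved. The work goes in short steps, Python scripts to look and compute and a shell command to move; the robot and the scene stay as the last step left them, time stands still between calls to the robot, and variables do not carry over. Pictures are saved under pics/ and viewed, at most 14 in all, crops included, and the job is handed in when it is done.

```bash
mkdir -p pics; cat > h.py <<'E'
import numpy as np, cv2
from workcell import ctrl, eyes
from scipy.spatial.transform import Rotation as R
def shot(n,f=None):
    s=ctrl.read_state(); c=eyes.camera(n)
    if n=='wrist':
        T=np.eye(4); T[:3,:3]=R.from_euler('xyz',s['tool_rot'],degrees=True).as_matrix(); T[:3,3]=s['tool_pos']
        c['W']=T@np.array(c['tool_from_camera'])
    else: c['W']=np.array(c['world_from_camera'])
    if f: cv2.imwrite('pics/'+f,c['frame'][:,:,::-1])
    return c
def ray(c,u,v):
    d=c['W'][:3,:3]@np.array([(u-c['cx'])/c['fx'],(v-c['cy'])/c['fy'],1]); return c['W'][:3,3],d
def onz(c,u,v,z):
    o,d=ray(c,u,v); return o+d*(z-o[2])/d[2]
def proj(c,p):
    q=np.linalg.inv(c['W'])@np.append(p,1); return np.array([c['fx']*q[0]/q[2]+c['cx'],c['fy']*q[1]/q[2]+c['cy']])
def togo(x,y,z=None,yaw=None):
    "shift in tool axes (m) and turn (rad) to reach"
    s=ctrl.read_state(); M=R.from_euler('xyz',s['tool_rot'],degrees=True).as_matrix()
    p=np.array(s['tool_pos']); t=np.array([x,y,p[2] if z is None else z])
    print('pos',p.round(1),'rot',np.round(s['tool_rot'],1),'tool shift m',(M.T@(t-p)/1000).round(4))
E
python3 - <<'E'
from h import *
for n in('scene','side','wrist'):
    c=shot(n,n+'0.png'); print(n,c['fx'],c['cx'],c['cy'],c['W'].round(3).tolist())
s=ctrl.read_state(); print(s,ctrl.tip_extent)
E
```

```text
scene 415.1477227720139 317.40638843889946 203.40735973782475 [[-0.169, 0.57, -0.804, 1654.803], [0.986, 0.102, -0.135, 174.268], [0.005, -0.815, -0.579, 918.695], [0.0, 0.0, 0.0, 1.0]]
side 399.10241161230635 315.03781825099355 200.89968667938246 [[-0.886, -0.36, 0.293, 189.49], [-0.464, 0.668, -0.582, 684.383], [0.014, -0.652, -0.758, 1072.798], [0.0, 0.0, 0.0, 1.0]]
wrist 333.59727180936613 317.3030867976428 198.48959938429667 [[0.323, -0.909, -0.264, 266.632], [-0.946, -0.311, -0.088, -542.36], [-0.002, 0.278, -0.961, 383.665], [0.0, 0.0, 0.0, 1.0]]
{'t': 0.15, 'joints': array([-7.77003815e+01,  2.05898384e+01,  8.65839879e+01,  8.13772008e-04,
        7.29094151e+01, -6.59586832e+00]), 'qvel': array([-0.01053838, -0.17690511, -0.08608076, -0.06953004,  0.03333053,
       -0.00313073]), 'joint_efforts': array([ 4.63890647e-04, -5.15758681e+01, -2.71009487e+01,  6.75782771e-02,
        3.06384929e-02, -8.56769589e-05]), 'tool_pos': array([ 194.18190809, -567.16581458,  235.99333703]), 'tool_rot': array([-1.79917399e+02, -1.03338987e-02,  1.88952396e+01]), 'ft_force': array([0.03060288, 0.33532166, 0.59061744]), 'ft_torque': array([-0.06231156, -0.05306026, -0.0311049 ]), 'grip_force': 0.0, 'gripper_width': 87.88596483787794} 14.0
```

View pics/scene0.png

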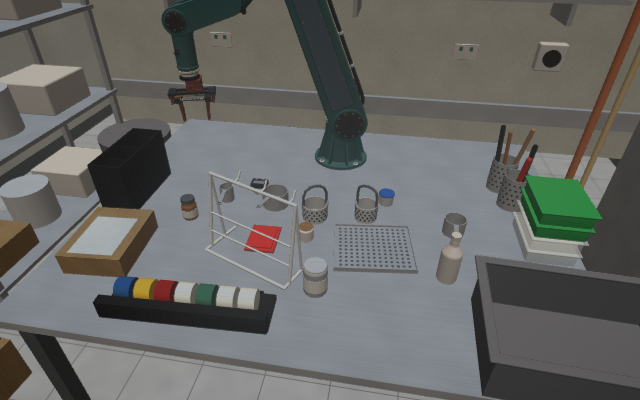

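View pics/side0.png

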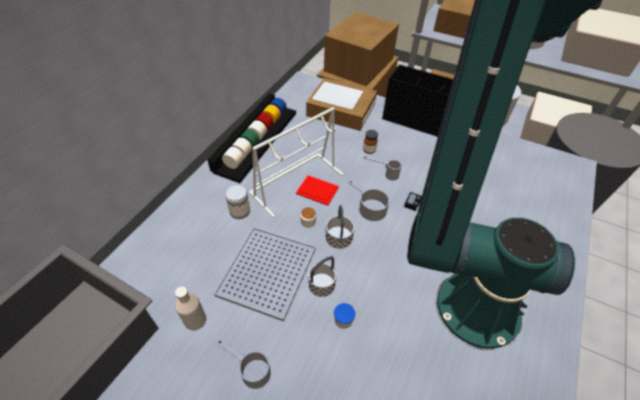

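The scene view shows three measures (near (226,193), (276,197), (455,225)), baskets at (315,205) and (367,205), the tray at (374,248) and the rack at about (255,225). The side view agrees. I'll enlarge both for edge points.

```bash
python3 - <<'E'
import cv2
a=cv2.imread('pics/scene0.png')[165:295,190:390]; cv2.imwrite('pics/sc.png',cv2.resize(a,None,fx=4,fy=4,interpolation=cv2.INTER_CUBIC))
a=cv2.imread('pics/side0.png')[100:400,200:420]; cv2.imwrite('pics/sd.png',cv2.resize(a,None,fx=2,fy=2,interpolation=cv2.INTER_CUBIC))
E
```

```text
(no output)
```

View pics/sc.png

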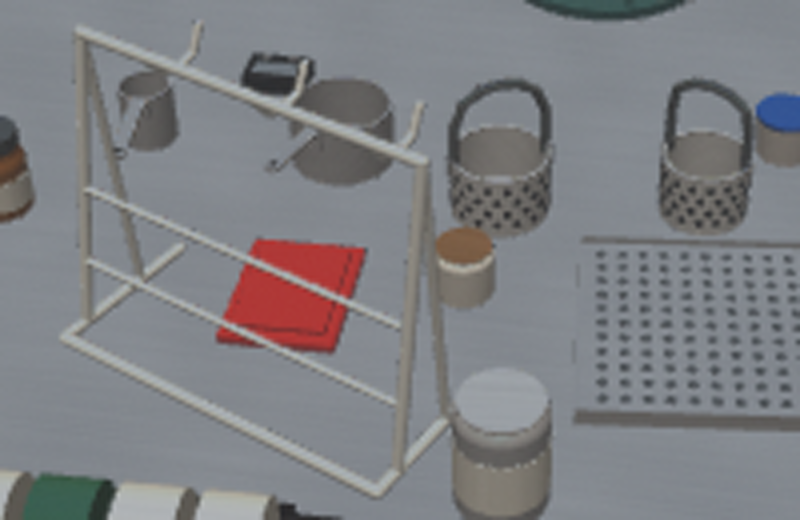

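View pics/sd.png

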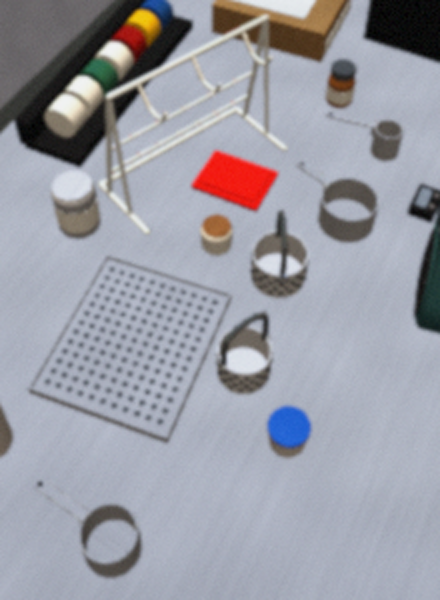

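Enlarged views read cleanly: crossbar ends, hook tips, rims, handle ends and arches are all readable. Now casting rays.

```bash
cat > m.py <<'E'
from h import *
a=shot('scene'); b=shot('side')
A=lambda x,y:(190+x/4,165+y/4); B=lambda x,y:(200+x/2,100+y/2)
def tri(p,q):
    o1,d1=ray(a,*A(*p)); o2,d2=ray(b,*B(*q)); d1/=np.linalg.norm(d1); d2/=np.linalg.norm(d2)
    t=np.linalg.lstsq(np.c_[d1,-d2],o2-o1,rcond=None)[0]; x,y=o1+t[0]*d1,o2+t[1]*d2
    return ((x+y)/2).round(0),round(np.linalg.norm(x-y),1)
for n,p,q in[('barR',(80,30),(266,18)),('barL',(425,162),(110,97)),('arch1',(500,84),(282,213)),('arch2',(708,82),(256,318)),
 ('rim big',(341,103),(348,203)),('rim small',(148,85),(387,131)),('hend big',(275,165),(301,165)),('hend small',(120,153),(329,114))]: print(n,*tri(p,q))
for n,q,z in[('tray1',(110,258),16),('tray2',(230,297),16),('tray3',(167,440),16),('tray4',(31,390),16),('rim med',(111,531),60),('hend med',(40,484),59),('rim big',(348,203),60),('hend big',(301,165),59),('rim small',(387,131),60),('hend sm',(329,114),59),('b1',(280,255),62),('b2',(245,352),62),('tub',(289,427),48),('seat?',(260,62),225),('seat',(217,90),225),('seat',(163,120),225)]:
    print(n,onz(b,*B(*q),z).round(0))
for n,q,z in[('tip3',(198,25),253),('tip2',(303,62),253),('tip1',(420,103),253),('foot',(455,150),70),('f',(548,145),70),('b2f',(666,145),70),('b2f',(746,148),70),('salt',(462,245),50),('bottle',(502,400),170)]: print(n,onz(a,*A(*q),z).round(0))
E
python3 m.py
```

```text
barR [ 639. -328.  261.] 1.6
barL [759. -35. 261.] 3.2
arch1 [469. -38. 143.] 13.9
arch2 [423. 139. 134.] 9.6
rim big [ 406. -192.   56.] 6.7
rim small [ 409. -382.   58.] 1.4
hend big [ 512. -228.   58.] 0.9
hend small [ 519. -370.   59.] 2.0
tray1 [715.  75.  16.]
tray2 [506.  49.  16.]
tray3 [473. 301.  16.]
tray4 [685. 328.  16.]
rim med [462. 451.  60.]
hend med [574. 444.  59.]
rim big [ 406. -184.   60.]
hend big [ 511. -228.   59.]
rim small [ 408. -379.   60.]
hend sm [ 519. -371.   59.]
b1 [459. -31.  62.]
b2 [429. 151.  62.]
tub [327. 218.  48.]
seat? [ 615. -259.  225.]
seat [ 644. -164.  225.]
seat [684. -64. 225.]
tip3 [ 602. -248.  253.]
tip2 [ 640. -153.  253.]
tip1 [679. -55. 253.]
foot [479. -72.  70.]
f [457.   8.  70.]
b2f [438. 112.  70.]
b2f [430. 182.  70.]
salt [585. -45.  50.]
bottle [886.  42. 170.]
```

Heights come out right: bar 261, rims 56–60, handle ends 58–59. The rack yaw is about -22°, hook 1 seat about (697,-67), hook 2 (657,-164), hook 3 (617,-261), and the tray centre about (595,188). I'll move over the two nearer measures and look with the wrist camera.

```bash
python3 -m pendant '[0.033,-0.018,-0.006,0,1,0.033,-0.018,-0.006,0,1,0.033,-0.018,-0.006,0,1,0.033,-0.018,-0.006,0,1,0.033,-0.018,-0.006,0,1]'; python3 -m pendant '[0.033,-0.018,-0.006,0,1,0.033,-0.018,-0.006,0,1,0.033,-0.018,-0.006,0,1,0.033,-0.018,-0.006,0,1,0.033,-0.018,-0.006,0,1]';python3 -m pendant '[0,0,0,0.1,1,0,0,0,0.1,1,0,0,0,0.1,1,0,0,0,0,1,0,0,0,0,1]'
python3 -c "
from h import *
togo(0,0); c=shot('wrist','w1.png')"
```

```text
t: 0.88
tool_pos: [321.9, -428.0, 266.8]
tool_rot: [-180.0, -0.0, 18.9]
ft_force: [1.0, 0.1, 0.2]
gripper_width: 87.5
grip_force: 0.0
t: 1.5
tool_pos: [448.9, -289.4, 296.8]
tool_rot: [-180.0, -0.0, 18.9]
ft_force: [0.4, 0.0, 0.7]
gripper_width: 87.8
grip_force: 0.0
t: 2.12
tool_pos: [448.1, -290.5, 296.6]
tool_rot: [-180.0, 0.0, 1.8]
ft_force: [0.4, -0.5, 0.2]
gripper_width: 88.0
grip_force: 0.0
pos [ 448.1 -290.5  296.6] rot [-180.     0.     1.8] tool shift m [-4.387e-01 -3.045e-01  1.000e-04]
```

View pics/w1.png

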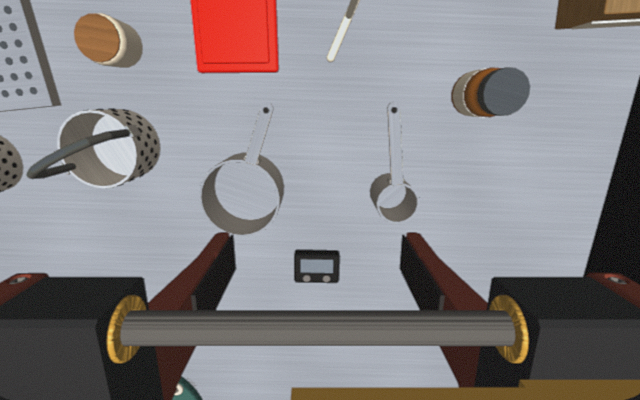

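This close view is clear: the larger measure's rim spans x 202–284 px with its handle tip at (266,104), and the smaller's spans x 370–417 px with its tip at (393,104). Computing sizes and grip points.

```bash
python3 - <<'E'
from h import *
c=shot('wrist'); g=cv2.cvtColor(c['frame'],cv2.COLOR_RGB2GRAY)
for n,l,r,t,tip,root in[('A',(202,188),(284,186),(243,152),(267,102),(252,158)),('B',(370,187),(416,186),(390,172),(393,102),(396,184))]:
    P=[onz(c,*p,60)[:2] for p in(l,r,t,tip,root)]
    h=P[3]-P[4]; u=h/np.linalg.norm(h); w=np.linalg.norm(P[1]-P[0])
    print(n,'width',w.round(1),'dir',np.degrees(np.arctan2(u[1],u[0])).round(1),'mid',((P[0]+P[1])/2).round(1),'top',P[2].round(1),'tip',P[3].round(1),'axis from tip',(P[3]-119*u).round(1),'grip',(P[3]-33*u).round(1))
E
```

```text
A width 97.6 dir -16.1 mid [ 424.8 -202.3] top [ 466.4 -203.7] tip [ 522.7 -232. ] axis from tip [ 408.3 -199.1] grip [ 491.  -222.9]
B width 54.5 dir 7.5 mid [ 430.8 -380.3] top [ 448.2 -375.2] tip [ 526.9 -371.4] axis from tip [ 408.9 -386.9] grip [ 494.2 -375.7]
```

A is about 97 mm (measure2) and B about 52 mm (measure4), so the third measure by the tray is likely measure3 (74). I'll turn so the wrist camera faces the cup and hover over A's handle.

```bash
for i in 1; do python3 -m pendant '[0,0,0,-0.186,1,0,0,0,-0.186,1,0,0,0,-0.186,1,0,0,0,-0.186,1,0,0,0,-0.186,1]'>/dev/null;python3 -m pendant '[0,0,0,-0.186,1,0,0,0,-0.186,1,0,0,0,-0.186,1,0,0,0,-0.186,1,0,0,0,-0.186,1]'>/dev/null;python3 -m pendant '[0,0,0,-0.186,1,0,0,0,-0.186,1,0,0,0,-0.186,1,0,0,0,-0.186,1,0,0,0,-0.186,1]'>/dev/null; python3 -m pendant '[-0.005,0.02,0.03,0,1,-0.005,0.02,0.03,0,1,-0.005,0.02,0.03,0,1,-0.004,0.018,0.03,0,1,0,0,0.02,0,1]';done
python3 -c "
from h import *
togo(490,-222); c=shot('wrist','w2.png'); print(proj(c,[490,-222,59]))"
```

```text
t: 4.72
tool_pos: [490.9, -221.1, 155.3]
tool_rot: [180.0, -0.1, 161.7]
ft_force: [-0.2, 0.0, 0.6]
gripper_width: 87.7
grip_force: 0.0
pos [ 490.9 -221.1  155.3] rot [ 1.800e+02 -1.000e-01  1.617e+02] tool shift m [ 0.0006 -0.0011 -0.    ]
[315.32724015 204.84514468]
```

View pics/w2.png

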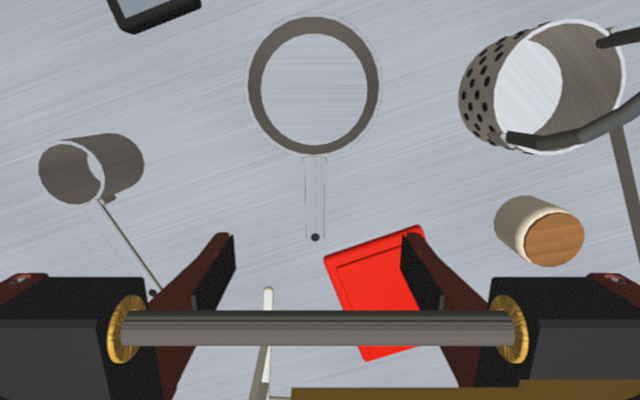

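A's rim is centred about (314,86) with its handle tip at (315,241), vertical in the image, so the yaw matches.

```bash
python3 - <<'E'
from h import *
c=shot('wrist')
tip=onz(c,315,241,60); l=onz(c,248,84,60); r=onz(c,380,84,60); root=onz(c,314,157,60);top=onz(c,314,14,60)
ax=(root+top)/2
print('tip',tip,'ax',ax,(l+r)/2,'diam',np.linalg.norm(l-r),np.linalg.norm(root-top),'tip-ax',np.linalg.norm(tip-ax))
u=(tip-ax)/np.linalg.norm(tip-ax);print(np.degrees(np.arctan2(u[1],u[0])))
g=ax+86*u; print(g); togo(g[0],g[1],64)
# calibrate: project of the midpoint of finger tips
E
```

```text
tip [ 515.29534441 -230.92851409   60.        ] ax [ 408.41936949 -195.89089723   60.        ] [ 405.04100565 -194.74310439   60.        ] diam 90.44137578367867 93.31211927938827 tip-ax 112.47270162695159
-18.150921435017967
[ 490.13994444 -222.68170964   60.        ]
pos [ 489.6 -221.3  154.6] rot [179.9  -0.3 161.6] tool shift m [-0.0014 -0.0012  0.0906]
```

```bash
python3 -m pendant '[-0.001,-0.001,0.03,0,0.6,0,0,0.03,0,0.5,0,0,0.025,0,0.5,0,0,0.015,0,0.5,0,0,0,0,0.5]';python3 -m pendant '[0,0,0,0,0,0,0,0,0,0,0,0,0,0,0,0,0,0,0,0,0,0,0,0,0]';python3 -m pendant '[0,0,0,0,0,0,0,-0.01,0,0,0,0,-0.02,0,0,0,0,-0.03,0,0,0,0,-0.03,0,0]';python3 -m pendant '[0,0,-0.04,0,0,0,0,-0.04,0,0,0,0,-0.02,0,0,0,0,0,0,0,0,0,0,0,0]'
python3 -c "
from h import *
togo(490,-222); c=shot('wrist','w3.png')"
```

```text
t: 5.45
tool_pos: [491.3, -223.8, 56.4]
tool_rot: [180.0, -0.1, 161.6]
ft_force: [0.4, 0.3, 0.2]
gripper_width: 44.4
grip_force: 0.0
t: 6.08
tool_pos: [492.0, -224.0, 57.0]
tool_rot: [-180.0, 0.1, 161.6]
ft_force: [0.1, -1.2, 2.8]
gripper_width: 13.2
grip_force: 30.0
t: 6.7
tool_pos: [490.9, -223.3, 147.5]
tool_rot: [180.0, -0.1, 161.6]
ft_force: [0.4, 0.2, -2.0]
gripper_width: 13.4
grip_force: 30.0
t: 7.32
tool_pos: [490.7, -223.2, 245.6]
tool_rot: [180.0, -0.1, 161.6]
ft_force: [-1.0, -0.9, -2.3]
gripper_width: 13.6
grip_force: 30.0
pos [ 490.7 -223.2  245.6] rot [ 1.800e+02 -1.000e-01  1.616e+02] tool shift m [0.0011 0.0009 0.    ]
```

View pics/w3.png

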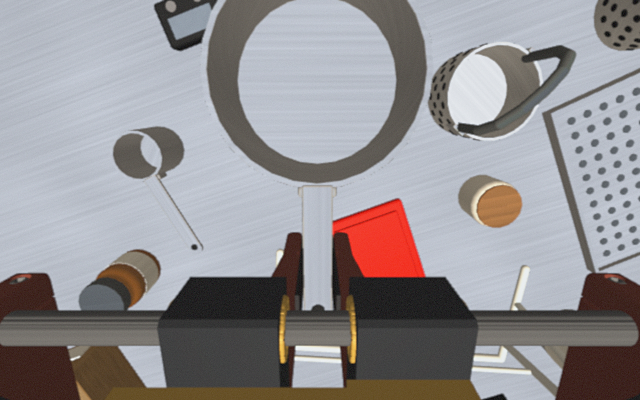

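Held level: rim x 206–428, near rim edge (317,184).

```bash
python3 - <<'E'
from h import *
c=shot('wrist'); s=ctrl.read_state(); p=np.array(s['tool_pos']);M=R.from_euler('xyz',s['tool_rot'],degrees=True).as_matrix()
for u,v in((317,184),(206,75),(428,75)): print((M.T@(onz(c,u,v,p[2]+3.5)-p)).round(1))
E
```

```text
[41.1  0.2 -3.4]
[ 86.8 -45.   -3.3]
[86.7 45.5 -3.2]
```

The dark edge is the inner wall (91 mm), so the scale is right and the cup axis is 86.6 mm ahead of the TCP. Carrying it to the tray with the handle at -60°.

```bash
python3 -m pendant '[-0.003,0.036,0,0,0,-0.003,0.037,0,0,0,-0.003,0.037,0,0,0,-0.003,0.037,0,0,0,-0.003,0.037,0,0,0]'>/dev/null;python3 -m pendant '[-0.003,0.036,0,0,0,-0.003,0.036,0,0,0,-0.003,0.036,0,0,0,-0.004,0.036,0,0,0,-0.004,0.036,0,0,0]'>/dev/null;python3 -m pendant '[0,0,0,0.145,0,0,0,0,0.145,0,0,0,0,0.145,0,0,0,0,0.145,0,0,0,0,0.145,0]'>/dev/null;python3 -m pendant '[0,0,0.02,0,0,0,0,0.02,0,0,0,0,0.02,0,0,0,0,0,0,0,0,0,0,0,0]'
python3 -c "
from h import *
togo(638,113); c=shot('wrist','w4.png')"
```

```text
t: 9.93
tool_pos: [637.0, 111.4, 186.6]
tool_rot: [-180.0, -0.0, 120.0]
ft_force: [-0.4, -0.1, -0.6]
gripper_width: 13.6
grip_force: 30.0
pos [637.  111.4 186.6] rot [-180.   -0.  120.] tool shift m [ 0.0009  0.0016 -0.    ]
```

View pics/w4.png

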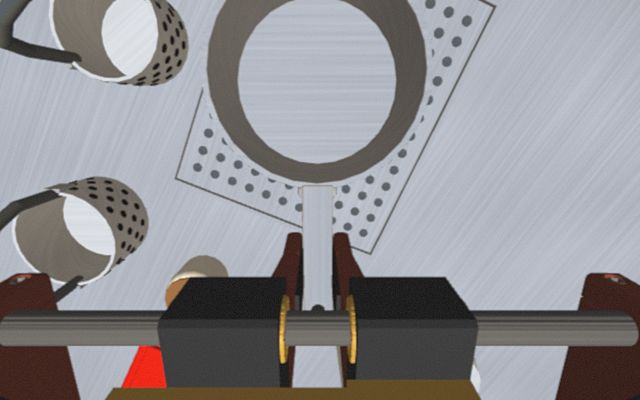

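The tray's corners show at (176,178), (371,253) and (495,6).

```bash
python3 - <<'E'
from h import *
c=shot('wrist'); P=[onz(c,*p,16) for p in((176,178),(371,253),(495,6))]
print([p.round(0)[:2] for p in P],[np.linalg.norm(P[i]-P[1]).round(0) for i in(0,2)]); ctr=(P[0]+P[2])/2; print(ctr)
a=np.radians(-60); togo(ctr[0]+86.6*np.cos(a),ctr[1]+86.6*np.sin(a),67)
E
```

```text
[array([516.,  47.]), array([724.,  75.]), array([692., 322.])] [np.float64(210.0), np.float64(249.0)]
[603.6285756  184.36625246  16.        ]
pos [637.6 111.5 187.4] rot [179.9   0.  120. ] tool shift m [-0.0064  0.0069  0.1204]
```

```bash
python3 -m pendant '[-0.003,0.005,0.03,0,0,0,0,0.03,0,0,0,0,0.03,0,0,0,0,0.02,0,0,0,0,0.005,0,0]';python3 -m pendant '[0,0,0.003,0,0,0,0,0.003,0,0,0,0,0,0,0,0,0,0,0,0.4,0,0,0,0,0.4]';python3 -m pendant '[0,0,0,0,0.4,0,0,-0.02,0,0.4,0,0,-0.04,0,0.5,0,0,-0.05,0,1,0,0,-0.05,0,1]'
python3 -c "
from h import *
togo(638,113); c=shot('wrist','w5.png')"
```

```text
t: 10.65
tool_pos: [642.4, 111.3, 71.0]
tool_rot: [-179.9, -0.0, 120.0]
ft_force: [0.4, -0.2, -1.4]
gripper_width: 13.5
grip_force: 30.0
t: 11.28
tool_pos: [642.6, 111.6, 65.8]
tool_rot: [180.0, -0.0, 120.0]
ft_force: [0.2, 0.6, -0.4]
gripper_width: 30.3
grip_force: 0.0
t: 11.9
tool_pos: [642.4, 111.4, 226.8]
tool_rot: [-180.0, -0.0, 120.0]
ft_force: [0.8, -0.3, -1.0]
gripper_width: 60.4
grip_force: 0.0
pos [642.4 111.4 226.8] rot [-180.   -0.  120.] tool shift m [ 0.0036 -0.003   0.    ]
```

View pics/w5.png

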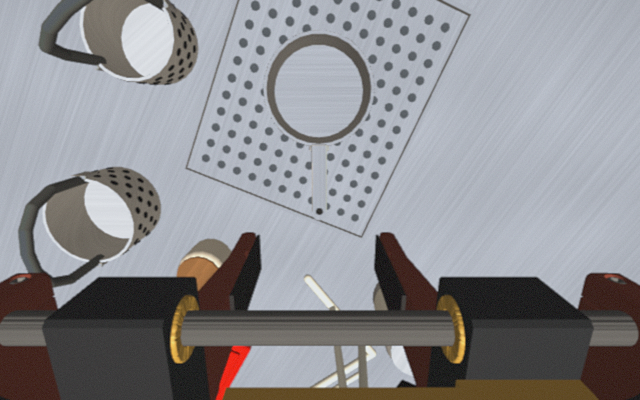

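measure2 stands upright in the middle of the tray, rim centre (319,89), about 9 px from the tray's middle at (328,91). Next is the third measure.

```bash
python3 -m pendant '[0.034,0.009,0,0,1,0.034,0.009,0,0,1,0.034,0.009,0,0,1,0.034,0.009,0,0,1,0.034,0.009,0,0,1]'>/dev/null;python3 -m pendant '[0.034,0.009,0,0,1,0.034,0.008,0,0,1,0.033,0.008,0,0,1,0.033,0.008,0,0,1,0.033,0.008,0,0,1]'>/dev/null;python3 -m pendant '[0,0,0,-0.165,1,0,0,0,-0.165,1,0,0,0,-0.165,1,0,0,0,-0.165,1,0,0,0,-0.165,1]'>/dev/null;python3 -m pendant '[0,0,0.02,-0.15,1,0,0,0.02,0,1,0,0,0.02,0,1,0,0,0,0,1,0,0,0,0,1]'
python3 -c "
from h import *
togo(548,446); c=shot('wrist','w6.png'); print(proj(c,[548,446,59]),proj(c,[462,451,59]))"
```

```text
t: 14.45
tool_pos: [548.9, 446.4, 166.2]
tool_rot: [180.0, 0.0, 175.9]
ft_force: [0.3, 0.1, 0.0]
gripper_width: 87.8
grip_force: 0.0
pos [548.9 446.4 166.2] rot [180.    0.  175.9] tool shift m [ 0.0009 -0.0005 -0.    ]
[316.30316907 200.12891319] [314.45486429  86.15053171]
```

View pics/w6.png

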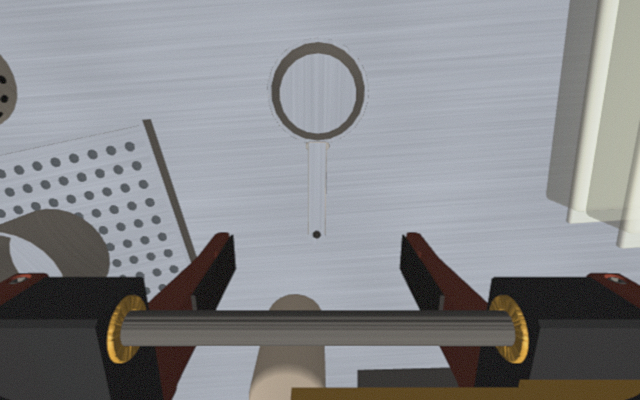

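The third measure lines up: inner rim x 270–364, y 41–141, tip (317,237), and the handle is vertical.

```bash
python3 - <<'E'
from h import *
c=shot('wrist')
P=[onz(c,*p,60) for p in((317,41),(317,141),(270,92),(364,92),(317,238))]
ax=(P[0]+P[1])/2; u=P[4]-ax; print('ax',ax,np.linalg.norm(u),'dia',np.linalg.norm(P[0]-P[1]),np.linalg.norm(P[2]-P[3])); u/=np.linalg.norm(u)
print(np.degrees(np.arctan2(u[1],u[0]))); g=ax+86*u; togo(g[0],g[1],56.5)
E
```

```text
ax [467.23186187 452.72744618  60.        ] 113.69965518800517 dia 69.22708637878435 68.2855570027923
-4.185267631671093
pos [549.3 446.6 166.8] rot [1.799e+02 1.000e-01 1.759e+02] tool shift m [-0.0036 -0.      0.1103]
```

```bash
python3 -m pendant '[-0.003,0,0.03,0,0.6,0,0,0.03,0,0.5,0,0,0.025,0,0.5,0,0,0.015,0,0.5,0,0,0.01,0,0.5]' >/dev/null;python3 -m pendant '[0,0,0,0,0.5,0,0,0,0,0,0,0,0,0,0,0,0,0,0,0,0,0,0,0,0]';python3 -m pendant '[0,0,0,0,0,0,0,-0.01,0,0,0,0,-0.02,0,0,0,0,-0.03,0,0,0,0,-0.04,0,0]'>/dev/null;python3 -m pendant '[0,0,-0.04,0,0,0,0,-0.04,0,0,0,0,0,0,0,0,0,0,0,0,0,0,0,0,0]'
python3 - <<'E'
from h import *
c=shot('wrist','w7.png'); s=ctrl.read_state(); p=np.array(s['tool_pos']);M=R.from_euler('xyz',s['tool_rot'],degrees=True).as_matrix()
g=c['frame'].mean(2); col=g[60:260,300:335].mean(1); d=np.diff(col); i=[k+60 for k in np.argsort(-abs(d))[:6]]; print('edges rows',i,(abs(d)[np.array(i)-60]).round(0))
row=g[90]; d=np.diff(row); print('edge cols',sorted(np.argsort(-abs(d))[:10]))
togo(685,187)
# cup A axis from earlier picture pose
w=dict(c); T=np.eye(4); T[:3,:3]=R.from_euler('xyz',[180,0,120],degrees=True).as_matrix(); T[:3,3]=[642.4,111.4,226.8]
w['W']=T@np.array(c['tool_from_camera']); print('A axis',(onz(w,319,34,70)+onz(w,319,144,70))/2,(onz(w,267,88,70)+onz(w,371,88,70))/2)
E
```

```text
t: 15.8
tool_pos: [552.0, 446.2, 56.2]
tool_rot: [180.0, 0.0, 175.9]
ft_force: [1.2, -0.2, 1.8]
gripper_width: 13.5
grip_force: 30.0
t: 17.05
tool_pos: [550.7, 445.3, 234.0]
tool_rot: [-179.9, -0.2, 175.9]
ft_force: [0.1, -0.2, -1.4]
gripper_width: 13.4
grip_force: 30.0
edges rows [np.int64(159), np.int64(144), np.int64(145), np.int64(158), np.int64(162), np.int64(160)] [38. 35. 34. 28. 26. 24.]
edge cols [np.int64(52), np.int64(72), np.int64(236), np.int64(258), np.int64(376), np.int64(398), np.int64(399), np.int64(587), np.int64(588), np.int64(589)]
pos [550.8 445.3 233.9] rot [-1.799e+02 -1.000e-01  1.759e+02] tool shift m [-1.524e-01 -2.480e-01  1.000e-04]
A axis [601.58882992 185.84211871  70.        ] [600.18730758 188.27309514  70.        ]
```

```bash
python3 -m pendant '[0,-0.05,-0.004,0,0,0,-0.05,-0.004,0,0,0,-0.05,0,0,0,0,-0.05,0,0,0,0,-0.048,0,0,0]' >/dev/null;python3 -m pendant '[-0.051,0,0,0,0,-0.051,0,0,0,0,-0.05,0,0,0,0,0,0,0,-0.072,0,0,0,0.03,0,0]'>/dev/null;python3 -m pendant '[0,0,0.03,0,0,0,0,0.03,0,0,0,0,0,0,0,0,0,0,0,0,0,0,0,0,0]'
python3 - <<'E'
from h import *
c=shot('wrist','w8.png'); s=ctrl.read_state(); p=np.array(s['tool_pos']);M=R.from_euler('xyz',s['tool_rot'],degrees=True).as_matrix()
print((M.T@(onz(c,317,159,p[2]+3.5)-p)).round(1)); togo(685,187,73)
for q in([600,187,70],[600-45.5,187,70],[600+45.5,187,70]):print(proj(c,q))
E
```

```text
t: 18.98
tool_pos: [686.6, 187.9, 155.3]
tool_rot: [180.0, 0.1, -180.0]
ft_force: [0.8, 0.1, -1.3]
gripper_width: 13.1
grip_force: 30.0
[52.2  0.2 -3.6]
pos [686.5 187.9 155.3] rot [ 1.8e+02  1.0e-01 -1.8e+02] tool shift m [ 0.0017 -0.0009  0.0823]
[315.37345857  85.04624642]
[315.19654085   8.00656436]
[315.53102935 153.66120369]
```

View pics/w8.png

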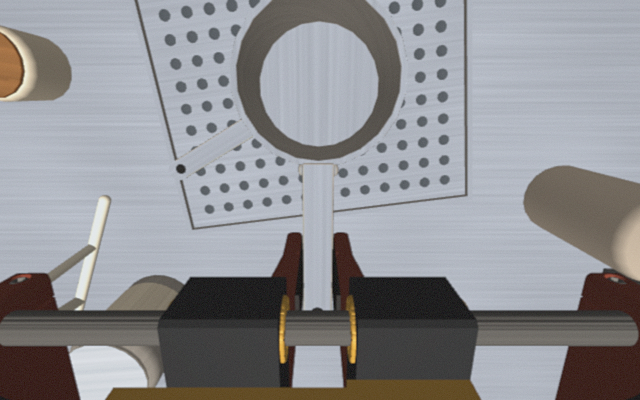

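Held measure3 sits over measure2. Before going down I'll check where the bottle and tin stand relative to the gripper body.

```bash
python3 - <<'E'
from h import *
c=shot('side'); print('bottle top',onz(c,181,292,170).round(0),'base',onz(c,195,322,0).round(0),'tin top',onz(c,237,195,100).round(0))
w=shot('wrist'); print('bottle near base edge in wrist', onz(w,528,195,0).round(0), onz(w,528,195,100).round(0))
E
```

```text
bottle top [693. 413. 170.] base [692. 416.   0.] tin top [800.  36. 100.]
bottle near base edge in wrist [695. 387.   0.] [667. 321. 100.]
```

Bottle at (693,415) and tin at (800,36) are both well clear. Lowering.

```bash
python3 -m pendant '[0,-0.001,0.025,0,0,0,0,0.02,0,0,0,0,0.015,0,0,0,0,0.01,0,0,0,0,0.006,0,0]';python3 -m pendant '[0,0,0.004,0,0,0,0,0.002,0,0,0,0,0.002,0,0,0,0,0,0,0,0,0,0,0,0.35]';python3 -m pendant '[0,0,0,0,0.35,0,0,0,0,0.35,0,0,-0.02,0,0.35,0,0,-0.04,0,0.5,0,0,-0.05,0,1]'
python3 -m pendant '[0,0,-0.05,0,1,0,0,0,0,1,0,0,0,0,1,0,0,0,0,1,0,0,0,0,1]'
python3 -c "
from h import *
togo(638,113); c=shot('wrist','w9.png')
import cv2
cv2.imwrite('pics/w9c.png',cv2.resize(c['frame'][0:260,150:480,::-1],None,fx=2,fy=2))"
```

```text
t: 19.75
tool_pos: [685.5, 186.7, 77.1]
tool_rot: [180.0, -0.0, -180.0]
ft_force: [-0.4, 0.3, -1.4]
gripper_width: 13.4
grip_force: 30.0
t: 20.38
tool_pos: [685.3, 186.6, 69.9]
tool_rot: [180.0, -0.0, -180.0]
ft_force: [-1.3, -0.6, 0.3]
gripper_width: 20.5
grip_force: 0.0
t: 21.0
tool_pos: [684.9, 186.6, 181.1]
tool_rot: [-180.0, -0.1, -180.0]
ft_force: [0.4, 0.5, 0.0]
gripper_width: 47.3
grip_force: 0.0
t: 21.62
tool_pos: [684.7, 186.5, 228.1]
tool_rot: [-180.0, -0.2, -180.0]
ft_force: [-1.1, -0.1, 0.2]
gripper_width: 87.9
grip_force: 0.0
pos [684.7 186.5 228.1] rot [-180.    -0.2 -180. ] tool shift m [ 0.0467 -0.0735  0.0002]
```

View pics/w9c.png

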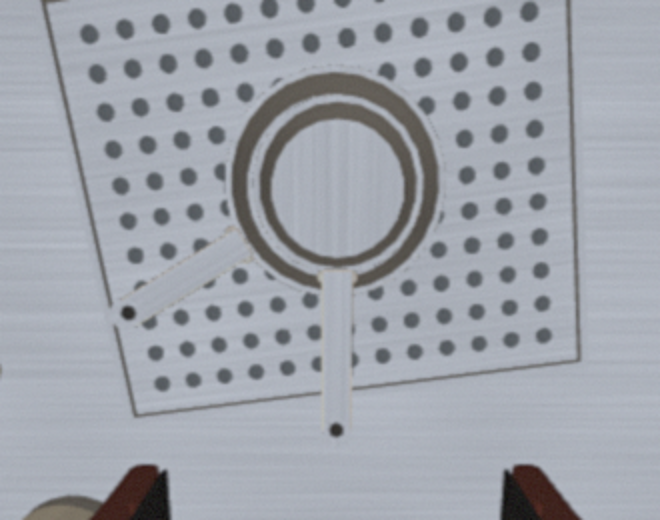

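measure3 is nested concentrically in measure2, with the handles 60° apart. Now round the robot's side to measure4, locating it by its dark inner ring and handle hole.

```bash
python3 -m pendant '[0.047,0,0,0,1,0.047,0,0,0,1,0.047,0,0,0,1,0.047,0,0,0,1,0.047,0,0,0,1]'>/dev/null;python3 -m pendant '[0,-0.056,0,0,1,0,-0.056,0,0,1,0,-0.056,0,0,1,0,-0.056,0,0,1,0,-0.056,0,0,1]'>/dev/null;python3 -m pendant '[0,-0.056,0,0,1,0,-0.056,0,0,1,0,-0.056,0,0,1,0,-0.056,0,0,1,0,-0.056,0,0,1]'>/dev/null;python3 -m pendant '[-0.042,0,0.02,-0.105,1,0,0,0.02,0,1,0,0,0.02,0,1,0,0,0,0,1,0,0,0,0,1]'
cat > ring.py <<'E'
from h import *
def find(c,z=60,zmax=None):
    g=cv2.cvtColor(c['frame'],cv2.COLOR_RGB2GRAY); m=(g<125).astype(np.uint8); m[265:]=0
    cs,h=cv2.findContours(m,cv2.RETR_CCOMP,cv2.CHAIN_APPROX_NONE); out=[]
    for k,q in enumerate(cs):
        if h[0][k][3]<0 and cv2.contourArea(q)>15:
            x,y,w,hh=cv2.boundingRect(q); out.append((x,y,w,hh,int(cv2.contourArea(q)),h[0][k][2]>=0))
    return out
E
python3 - <<'E'
from ring import *
c=shot('wrist','w10.png'); togo(494,-376); [print(o) for o in find(c)]
print(proj(c,[494,-376,59]),proj(c,[409,-384,60]))
E
```

```text
t: 24.18
tool_pos: [492.8, -373.5, 170.0]
tool_rot: [-180.0, 0.0, -174.0]
ft_force: [-1.0, -0.4, 0.0]
gripper_width: 87.9
grip_force: 0.0
pos [ 493.  -373.7  170.5] rot [-180.    0. -174.] tool shift m [-0.0007 -0.0024  0.    ]
(400, 232, 133, 33, 1169, np.False_)
(311, 227, 8, 8, 40, np.False_)
(140, 194, 96, 71, 5050, np.True_)
(615, 157, 25, 74, 1215, np.False_)
(278, 58, 62, 65, 3058, np.True_)
[313.79786442 200.90872283] [314.64421946  89.99178859]
```

```bash
python3 - <<'E'
from h import *
c=shot('wrist')
ax=(onz(c,309,58,60)+onz(c,309,123,60))/2; t=onz(c,315,231,61); u=t[:2]-ax[:2]; print(ax,np.linalg.norm(u),np.linalg.norm(onz(c,278,90,60)-onz(c,340,90,60)))
print('dir',np.degrees(np.arctan2(u[1],u[0]))); u/=np.linalg.norm(u); g=ax[:2]+86*u; togo(g[0],g[1],56.5)
E
```

```text
[ 410.65410699 -388.32696626   60.        ] 109.98751398352165 45.64735412462562
dir 8.165106402397166
pos [ 493.1 -373.8  170.7] rot [-1.799e+02  1.000e-01 -1.740e+02] tool shift m [-0.0023 -0.0025  0.1142]
```

```bash
python3 -m pendant '[-0.002,-0.002,0.03,0,0.6,0,0,0.03,-0.038,0.5,0,0,0.03,0,0.5,0,0,0.015,0,0.5,0,0,0.009,0,0.5]' >/dev/null;python3 -m pendant '[0,0,0,0,0.5,0,0,0,0,0,0,0,0,0,0,0,0,0,0,0,0,0,0,0,0]';python3 -m pendant '[0,0,0,0,0,0,0,-0.01,0,0,0,0,-0.02,0,0,0,0,-0.03,0,0,0,0,-0.04,0,0]'>/dev/null;python3 -m pendant '[0,0,-0.04,0,0,0,0,-0.04,0,0,0,0,0,0,0,0,0,0,0,0,0,0,0,0,0]'
python3 - <<'E'
from ring import *
c=shot('wrist','w11.png'); [print(o) for o in find(c)]; s=ctrl.read_state(); p=np.array(s['tool_pos']);M=R.from_euler('xyz',s['tool_rot'],degrees=True).as_matrix()
f=lambda u,v:(M.T@(onz(c,u,v,p[2]+3.5)-p)).round(1)
for o in find(c):
    if o[5] and abs(o[0]+o[2]/2-316)<30: x,y,w,h=o[:4]; print(f(x+w/2,y),f(x+w/2,y+h),f(x,y+h/2),f(x+w,y+h/2))
E
```

```text
t: 25.52
tool_pos: [495.1, -375.3, 56.0]
tool_rot: [-180.0, 0.0, -171.8]
ft_force: [0.3, -0.7, -0.5]
gripper_width: 13.4
grip_force: 30.0
t: 26.78
tool_pos: [493.9, -374.3, 233.9]
tool_rot: [179.8, -0.1, -171.8]
ft_force: [0.2, 0.8, -0.9]
gripper_width: 13.3
grip_force: 30.0
(549, 258, 34, 7, 129, np.False_)
(414, 239, 86, 26, 1764, np.False_)
(0, 238, 147, 27, 2615, np.True_)
(332, 232, 26, 33, 587, np.False_)
(278, 232, 26, 33, 587, np.False_)
(173, 175, 71, 69, 3057, np.True_)
(566, 148, 74, 90, 3955, np.False_)
(261, 15, 111, 119, 10169, np.True_)
(389, 0, 71, 22, 886, np.False_)
(0, 0, 45, 211, 7258, np.False_)
[ 1.086e+02  1.000e-01 -3.300e+00] [63.   0.  -3.4] [ 86.8 -22.5  -3.4] [86.8 22.7 -3.3]
```

measure4 is held with its axis 85.8 mm ahead of the TCP. Carrying it back round to the tray, handle to +60°.

```bash
python3 -m pendant '[0.024,0,0,0.143,0,0,0.056,0,0,0,0,0.056,0,0,0,0,0.056,0,0,0,0,0.056,0,0,0]'>/dev/null;python3 -m pendant '[0,0.056,0,0,0,0,0.056,0,0,0,0,0.056,0,0,0,0,0.056,0,0,0,0,0.056,0,0,0]'>/dev/null;python3 -m pendant '[0,0.056,0,0,0,-0.05,0.036,0,0,0,-0.05,0.036,0,0,0,-0.05,0,0,0,0,-0.021,0,0,0,0]'>/dev/null;python3 -m pendant '[0,0,0,-0.175,0,0,0,0,-0.175,0,0,0,0,-0.175,0,0,0,0,-0.175,0,0,0,0,-0.175,0]'>/dev/null;python3 -m pendant '[0,0,0,-0.173,0,0,0,0.03,0,0,0,0,0.03,0,0,0,0,0.01,0,0,0,0,0,0,0]'
python3 - <<'E'
from ring import *
c=shot('wrist','w12.png'); togo(642,261,71.5); [print(o) for o in find(c)]
print(proj(c,[599,186.7,75]))
w=shot('scene','s2.png')
E
```

```text
t: 29.95
tool_pos: [641.3, 253.3, 164.5]
tool_rot: [179.9, -0.1, -119.9]
ft_force: [0.2, 0.3, 0.1]
gripper_width: 13.4
grip_force: 30.0
pos [642.1 253.5 165.8] rot [ 180.    -0.  -119.9] tool shift m [-0.0064  0.0038  0.0943]
(336, 222, 8, 8, 41, np.False_)
(283, 216, 9, 8, 43, np.False_)
(351, 211, 8, 9, 44, np.False_)
(298, 205, 4, 8, 17, np.False_)
(366, 201, 9, 8, 45, np.False_)
(271, 201, 9, 9, 48, np.False_)
(339, 197, 9, 9, 47, np.False_)
(286, 190, 9, 9, 49, np.False_)
(382, 189, 9, 9, 46, np.False_)
(259, 187, 9, 8, 47, np.False_)
(355, 186, 9, 8, 47, np.False_)
(333, 182, 4, 9, 17, np.False_)
(398, 178, 9, 9, 49, np.False_)
(274, 175, 9, 9, 50, np.False_)
(184, 175, 10, 9, 55, np.False_)
(371, 174, 9, 9, 48, np.False_)
(246, 172, 10, 8, 46, np.False_)
(344, 171, 9, 9, 49, np.False_)
(223, 170, 81, 95, 674, np.False_)
(414, 166, 9, 9, 49, np.False_)
(387, 163, 9, 9, 51, np.False_)
(289, 163, 9, 9, 49, np.False_)
(261, 160, 9, 9, 51, np.False_)
(360, 159, 9, 9, 49, np.False_)
(431, 154, 9, 10, 51, np.False_)
(403, 151, 9, 9, 51, np.False_)
(376, 147, 9, 9, 53, np.False_)
(447
[... 1300 characters left out ...]
, 71, np.False_)
(164, 40, 10, 11, 74, np.False_)
(380, 38, 10, 11, 75, np.False_)
(241, 34, 10, 10, 48, np.False_)
(179, 28, 10, 9, 36, np.False_)
(398, 23, 10, 12, 75, np.False_)
(258, 20, 10, 11, 75, np.False_)
(367, 19, 11, 11, 78, np.False_)
(227, 15, 10, 12, 78, np.False_)
(121, 15, 89, 140, 254, np.False_)
(261, 14, 111, 120, 10189, np.True_)
(0, 12, 57, 92, 3950, np.False_)
(197, 10, 9, 7, 20, np.False_)
(275, 5, 10, 11, 79, np.False_)
(168, 5, 11, 12, 88, np.False_)
(386, 4, 10, 11, 76, np.False_)
(332, 0, 166, 265, 966, np.False_)
(355, 0, 10, 11, 77, np.False_)
(324, 0, 10, 6, 36, np.False_)
(244, 0, 10, 12, 80, np.False_)
(212, 0, 10, 7, 45, np.False_)
[322.0394381   97.58008618]
```

View pics/w12.png

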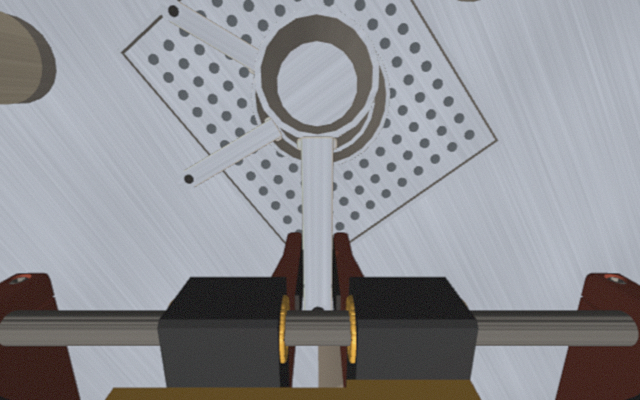

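The stack hasn't moved and the held measure4 is just behind it. Shifting by the computed amount and lowering.

```bash
python3 -m pendant '[-0.006,0.004,0.02,0,0,0,0,0.02,0,0,0,0,0.02,0,0,0,0,0.012,0,0,0,0,0.008,0,0]';python3 -m pendant '[0,0,0.005,0,0,0,0,0.003,0,0,0,0,0.002,0,0,0,0,0,0,0,0,0,0,0,0.35]';python3 -m pendant '[0,0,0,0,0.35,0,0,0,0,0.35,0,0,-0.02,0,0.35,0,0,-0.04,0,0.5,0,0,-0.05,0,1]'
python3 -m pendant '[0,0,-0.06,0,1,0,0,-0.01,0,1,0,0,0,0,1,0,0,0,0,1,0,0,0,0,1]'
python3 - <<'E'
from ring import *
c=shot('wrist','w13.png'); print([o for o in find(c) if o[4]>150])
E
```

```text
t: 30.68
tool_pos: [641.1, 260.4, 84.4]
tool_rot: [179.9, -0.0, -120.0]
ft_force: [0.2, 0.3, -0.7]
gripper_width: 13.3
grip_force: 30.0
t: 31.3
tool_pos: [641.6, 260.7, 76.1]
tool_rot: [-180.0, 0.0, -119.9]
ft_force: [0.2, 0.7, -0.1]
gripper_width: 19.8
grip_force: 0.0
t: 31.92
tool_pos: [641.0, 260.5, 187.3]
tool_rot: [179.9, -0.0, -119.9]
ft_force: [1.7, 0.4, -0.1]
gripper_width: 47.4
grip_force: 0.0
t: 32.55
tool_pos: [640.4, 260.3, 253.6]
tool_rot: [179.9, -0.2, -119.9]
ft_force: [0.3, 0.1, -0.3]
gripper_width: 87.5
grip_force: 0.0
[(400, 232, 46, 33, 943, np.False_), (189, 232, 47, 33, 951, np.False_), (291, 66, 50, 53, 1938, np.True_), (279, 56, 72, 76, 900, np.False_), (267, 42, 96, 99, 1405, np.False_), (6, 9, 105, 90, 4302, np.True_), (527, 0, 68, 14, 542, np.False_), (400, 0, 67, 20, 780, np.False_)]
```

Three concentric rings of 50, 72 and 96 px, centred within 3 px of each other, so the measures are nested. Now the baskets: hover over each one in turn and put both views into one montage.

```bash
python3 -m pendant '[0,0,0,0.18,1,0,0,0,0.18,1,0,0,0,0.18,1,0,0,0,0.18,1,0,0,0,0.18,1]'>/dev/null;python3 -m pendant '[0,0,0,0.18,1,0,0,0,0.18,1,0,0,0,0.18,1,0,0,0,0.18,1,0,0,0,0.18,1]'>/dev/null;python3 -m pendant '[0,0,0,0.18,1,0,0,0,0.18,1,0,0,0,0.18,1,0,0,0,0.17,1,0,0,0,0,1]'>/dev/null;python3 -m pendant '[-0.0235,-0.0445,0,0,1,-0.0235,-0.0445,0,0,1,-0.0235,-0.0445,0,0,1,-0.0235,-0.0445,0,0,1,-0.0235,-0.0445,0,0,1]'>/dev/null;python3 -m pendant '[0,0,0.01,0,1,0,0,0,0,1,0,0,0,0,1,0,0,0,0,1,0,0,0,0,1]'
python3 - <<'E'
from h import *
import pickle
c=shot('wrist','b2.png'); togo(431,120); pickle.dump(c,open('b2.pkl','wb')); print(proj(c,[428,146,134]),proj(c,[431,120,126]))
E
python3 -m pendant '[-0.034,0.003,0,0,1,-0.035,0.003,0,0,1,-0.035,0.003,0,0,1,-0.035,0.003,0,0,1,-0.035,0.003,0,0,1]'>/dev/null;python3 -m pendant '[-0.006,0.003,0,-0.18,1,0,0,0,0,1,0,0,0,0,1,0,0,0,0,1,0,0,0,0,1]'
python3 - <<'E'
from h import *
import pickle
c=shot('wrist','b1.png'); togo(470,-58); pickle.dump(c,open('b1.pkl','wb')); print(proj(c,[463,-33,134]),proj(c,[470,-58,126]))
b=pickle.load(open('b2.pkl','rb'))
m=np.zeros((600,800,3),np.uint8)
for k,q in enumerate((b,c)):
    m[:300,400*k:400*k+400]=q['frame'][0:300,120:520,::-1]
s=shot('scene'); side=shot('side')
m[300:,:400]=cv2.resize(s['frame'][170:290,290:450,::-1],(400,300)); m[300:,400:]=cv2.resize(side['frame'][170:290,240:400,::-1],(400,300))
cv2.imwrite('pics/mont.png',m)
E
```

```text
t: 35.72
tool_pos: [433.6, 120.0, 245.6]
tool_rot: [180.0, -0.0, 96.3]
ft_force: [0.4, -0.4, 0.5]
gripper_width: 87.8
grip_force: 0.0
pos [433.5 119.9 245.6] rot [-180.    -0.    96.3] tool shift m [ 0.0004 -0.0024  0.    ]
[313.59381191 168.0429666 ] [313.98986215 197.18426337]
t: 37.02
tool_pos: [470.4, -56.9, 245.7]
tool_rot: [180.0, -0.0, 106.5]
ft_force: [-1.5, 0.5, -0.1]
gripper_width: 87.4
grip_force: 0.0
pos [470.5 -56.9 245.7] rot [180.   -0.  106.6] tool shift m [-0.0009 -0.0008 -0.    ]
[316.58624881 169.85922378] [316.16458715 198.60770998]
```

View pics/mont.png

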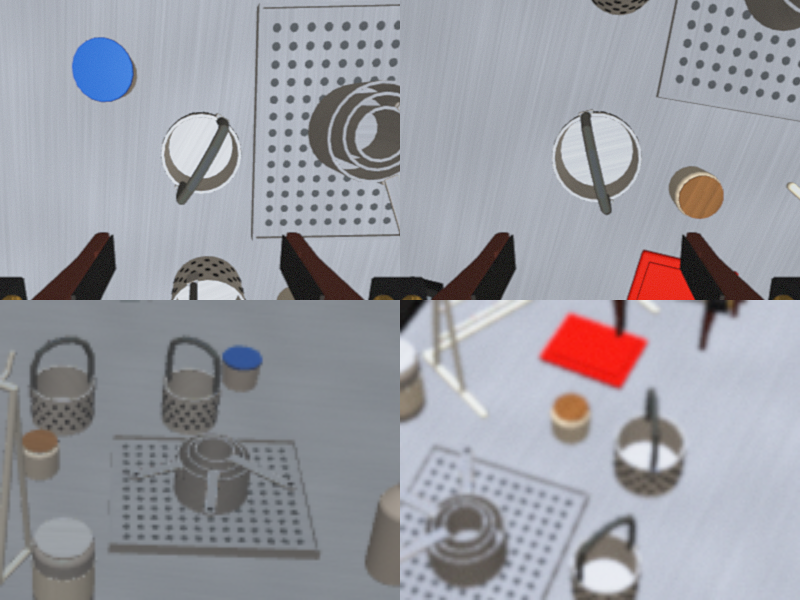

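Both baskets are sharp from above. Basket1's bar runs (305,118)–(326,212) in wrist pixels with its rim centred at (317,155). Basket2's bar runs (342,121)–(302,202), rim centred at (321,153). The scene crop shows all three measures neatly nested.

```bash
python3 - <<'E'
from h import *
import pickle
for n,f,nr,rim in(('b1',(305,119),(326,211),(317,155)),('b2',(342,122),(302,201),(321,153))):
    c=pickle.load(open(n+'.pkl','rb')); a,b=onz(c,*f,98),onz(c,*nr,105); r=onz(c,*rim,62)
    d=(a-b)[:2]; L=np.linalg.norm(d); psi=np.degrees(np.arctan2(-d[0],d[1])); print(n,'far',a.round(0),'near',b.round(0),'L',L.round(1),'mid',((a+b)/2).round(1)[:2],'rim ctr',r.round(1)[:2],'psi',psi.round(1))
    # refine with dark-bar pixels: line through them near the middle
    g=cv2.cvtColor(c['frame'],cv2.COLOR_RGB2GRAY); x0,x1=sorted((f[0],nr[0])); m=np.zeros_like(g); m[130:190,x0-8:x1+9]=(g[130:190,x0-8:x1+9]<85)
    ys,xs=np.nonzero(m); vx,vy,px,py=cv2.fitLine(np.c_[xs,ys].astype(np.float32),cv2.DIST_HUBER,0,.01,.01).ravel()
    q=[onz(c,px+vx/vy*(v-py),v,130) for v in(140,180)]; d=(q[0]-q[1])[:2]; print(len(xs),'line psi',np.degrees(np.arctan2(-d[0],d[1])).round(1),[k.round(1)[:2] for k in q])
E
```

```text
b1 far [443.   0.  98.] near [484. -73. 105.] L 83.3 mid [463.2 -36.3] rim ctr [463.  -32.2] psi 29.3
147 line psi 27.3 [array([448.7, -13.3]), array([463.6, -42.3])]
b2 far [449. 182.  98.] near [421. 109. 105.] L 77.6 mid [434.8 145.6] rim ctr [434.4 148. ] psi -20.7
146 line psi -26.4 [array([441.4, 169.1]), array([424.4, 135. ])]
```

Basket1: centre (463,-34.5), yaw about 27°. Basket2: centre (434.6,146.5), yaw about -23°. Both handle spans come out right (83 and 78 mm). Grasping basket1's bar 26 mm off its middle.

```bash
python3 -m pendant '[0,0,0.02,-0.18,0.6,-0.003,0.0035,0.03,0,0.5,0,0,0.03,0,0.5,0,0,0.03,0,0.5,0,0,0.012,0,0.5]';python3 -m pendant '[0,0,0,0,0.5,0,0,0,0,0,0,0,0,0,0,0,0,0,0,0,0,0,0,0,0]';python3 -m pendant '[0,0,0,0,0,0,0,-0.01,0,0,0,0,-0.02,0,0,0,0,-0.03,0,0,0,0,-0.04,0,0]'>/dev/null;python3 -m pendant '[0,0,-0.04,0,0,0,0,-0.012,0,0,0,0,0,0,0,0,0,0,0,0,0,0,0,0,0]'
python3 - <<'E'
from h import *
togo(514.5,-247)
c=shot('wrist','h1.png'); s=shot('scene','h1s.png'); d=shot('side','h1d.png')
E
```

```text
t: 37.8
tool_pos: [474.0, -58.1, 122.3]
tool_rot: [-179.9, -0.1, 116.9]
ft_force: [0.2, -0.3, 0.2]
gripper_width: 44.7
grip_force: 0.0
t: 38.42
tool_pos: [475.3, -58.5, 124.1]
tool_rot: [180.0, 0.0, 116.9]
ft_force: [-0.2, 1.0, -0.6]
gripper_width: 8.1
grip_force: 30.0
t: 39.67
tool_pos: [474.1, -58.2, 274.1]
tool_rot: [-179.9, -0.1, 116.9]
ft_force: [-0.6, -0.0, -2.5]
gripper_width: 8.0
grip_force: 30.0
pos [474.1 -58.2 274.1] rot [-1.799e+02 -1.000e-01  1.169e+02] tool shift m [-0.1867 -0.0493 -0.0003]
```

Basket1 is gripped (8 mm bar) and lifted. Moving to a stand-off in front of hook 3 while I refine the rack pose numerically.

```bash
python3 - <<'E'
from h import *
a=shot('scene'); b=shot('side')
O=np.array([699,-181.]); Y=np.array([.379,.925]); X=np.array([.925,-.379])
pt=lambda x,y,z:np.r_[O+x*X+y*Y,z]
for n,c,obs in(('scene',a,{(-72,-105,253):(198,25),(-72,0,253):(303,62),(-72,105,253):(420,103),(0,-158,262):(80,30),(0,158,262):(425,162)}),('side',b,{(0,-158,262):(266,18),(0,158,262):(110,97),(-55,-105,228):(260,62),(-55,0,228):(217,90),(-55,105,228):(163,120)})):
    for k,(x,y) in obs.items():
        o=(190+x/4,165+y/4) if n=='scene' else (200+x/2,100+y/2)
        print(n,k,'proj',proj(c,pt(*k)).round(1),'obs',o)
# white mask profile: crossbar centre in both views at a few places
for n,c in(('scene',a),('side',b)):
    f=c['frame'].astype(float); w=f.min(2); warm=(f[:,:,0]-f[:,:,2])
    for y in(-130,-52,52,130):
        p=proj(c,pt(0,y,262)); u=int(round(p[0])); v=int(round(p[1])); col=w[v-7:v+8,u]; print(n,y,p.round(1),'bar rows',v-7,col.astype(int).tolist())
E
```

```text
scene (-72, -105, 253) proj [239.5 169.6] obs (239.5, 171.25)
scene (-72, 0, 253) proj [266.3 179.1] obs (265.75, 180.5)
scene (-72, 105, 253) proj [295.  189.4] obs (295.0, 190.75)
scene (0, -158, 262) proj [210.3 172.4] obs (210.0, 172.5)
scene (0, 158, 262) proj [295.9 204.7] obs (296.25, 205.5)
side (0, -158, 262) proj [332.9 108.5] obs (333.0, 109.0)
side (0, 158, 262) proj [254.6 148.7] obs (255.0, 148.5)
side (-55, -105, 228) proj [331.5 131.2] obs (330.0, 131.0)
side (-55, 0, 228) proj [306.8 144.6] obs (308.5, 145.0)
side (-55, 105, 228) proj [280.3 159.1] obs (281.5, 160.0)
scene -130 [217.1 175. ] bar rows 168 [133, 133, 133, 133, 132, 136, 160, 168, 145, 107, 131, 133, 134, 133, 134]
scene -52 [236.9 182.5] bar rows 175 [139, 142, 155, 166, 143, 115, 145, 169, 166, 129, 122, 133, 133, 133, 134]
scene 52 [265.  193.1] bar rows 186 [131, 117, 95, 101, 132, 135, 160, 169, 159, 115, 115, 133, 133, 133, 132]
scene 130 [287.5 201.6] bar rows 195 [135, 135, 135, 135, 134, 140, 171, 168, 152, 112, 134, 135, 134, 135, 134]
side -130 [326.6 111.8] bar rows 105 [80, 83, 71, 75, 139, 200, 205, 160, 91, 46, 31, 33, 31, 35, 34]
side -52 [308.5 121.1] bar rows 114 [35, 57, 112, 163, 189, 215, 227, 201, 169, 173, 180, 184, 183, 185, 185]
side 52 [282.7 134.3] bar rows 127 [23, 54, 90, 137, 188, 226, 226, 194, 176, 180, 187, 191, 189, 188, 189]
side 130 [262.2 144.8] bar rows 138 [46, 35, 35, 82, 168, 220, 209, 154, 86, 43, 24, 27, 17, 15, 19]
```

```bash
python3 -m pendant '[-0.037,-0.01,0,0,0,-0.037,-0.01,0,0,0,-0.037,-0.01,0,0,0,-0.038,-0.01,0,0,0,-0.038,-0.009,0,0,0]' >/dev/null;python3 -m pendant '[0,0,0,0.172,0,0,0,0,0.172,0,0,0,0,0.172,0,0,0,0,0.172,0,0,0,0,0.172,0]'
```

```text
t: 41.18
tool_pos: [515.8, -247.4, 275.4]
tool_rot: [-180.0, -0.0, 67.3]
ft_force: [-0.3, -0.1, -2.6]
gripper_width: 8.2
grip_force: 30.0
```

The rack model matches both views to about 1.5 px. Basket1 on hook 3 would leave only about 4 mm to the side frame, so it goes on hook 2 and the smaller basket2 on hook 1.

```bash
python3 -m pendant '[0.035,0,0,0,0,0.035,0,0,0,0,0.034,0,0,0,0,0,0,0,0,0,0,0.02,0,0,0]';python3 -m pendant '[0,0.02,0,0,0,0,0.02,0,0,0,0,0.02,0,0,0,0,0.019,0,0,0,0,0,0,0,0]'
python3 - <<'E'
from h import *
togo(647,-188,224)
c=shot('wrist','k1.png')
O=np.array([699,-181.]); Y=np.array([.379,.925]); X=np.array([.925,-.379])
print('tip2 px',proj(c,np.r_[O-72*X,250]),'seat px',proj(c,np.r_[O-45*X,228]),'bar',proj(c,np.r_[O,265]))
g=cv2.cvtColor(c['frame'],cv2.COLOR_RGB2GRAY)
small=cv2.resize(g[60:300,230:430],(50,60),interpolation=cv2.INTER_AREA)
for r in small: print(''.join(' .:-=+*#%@'[min(9,int(v)//26)] for v in r))
E
```

```text
t: 41.8
tool_pos: [573.0, -158.5, 275.5]
tool_rot: [-179.9, 0.0, 67.7]
ft_force: [0.0, 0.1, -1.2]
gripper_width: 8.4
grip_force: 30.0
t: 42.42
tool_pos: [647.5, -190.4, 275.1]
tool_rot: [-180.0, 0.0, 67.6]
ft_force: [0.5, 0.2, -2.6]
gripper_width: 8.2
grip_force: 30.0
pos [ 647.5 -190.4  275.1] rot [-180.     0.    67.6] tool shift m [ 0.002  -0.0014  0.0511]
tip2 px [265.35229443 195.8478921 ] seat px [315.72491202 185.77203451] bar [406.33739088 203.51741638]
#++***************************************##%*+%%%
**=************************#**************##%**%%%
+*=***************************************##%+*%%%
+*=**********#****************************#%%+*%%%
**=**********#***#************************#%%+*%%%
#+=***************************************#%#+#%%%
*=+***********##**************************#%#+#%%%
==************#***************************#%#+#%%%
+***************#*************************#%#+#%%%
***************##*************#***********#%#+#%%%
*****************#************************#%#+#%%%
*****************#************************#%*+%%%%
*********************+
[... 1725 characters left out ...]
**:...:----....:*****#****#%#+#%%%#**
***************....:----....:**#*******#%#+%%%%#**
**************+.....----.....+*********#%#+%%%%***
**************-.....----.....=%%%%%%%%=#%%+%%%%***
*************+......----......*#######=#%#+%%%%***
*************-......----......-**#****=#%**%%%%***
************+.......----.......***#***=#%**%%%%***
#***********-.......----.......-******=#%**%%%#***
::::::::::::........----........::::::::-::---::::
....................----..........................
...................:*==*..........................
...................:****:.........................
...................-****:.........................
................:::-****-:::......................
```

The low-res wrist printout confirms it: the hook wire passes under the arch near its middle (rows ~184–200), and the crossbar is at col ~401 against 406 predicted. Small correction, then lowering onto hook 2.

```bash
python3 -m pendant '[0.002,-0.003,0,0,0,0,0,0.015,0,0,0,0,0.015,0,0,0,0,0.01,0,0,0,0,0,0,0]';python3 -m pendant '[0,0,0.005,0,0,0,0,0.002,0,0,0,0,0,0,0,0,0,0,0,0,0,0,0,0,0]'
```

```text
t: 43.1
tool_pos: [644.1, -185.6, 234.0]
tool_rot: [-179.8, -0.0, 67.6]
ft_force: [0.3, 0.2, -1.5]
gripper_width: 8.3
grip_force: 30.0
t: 43.72
tool_pos: [645.1, -186.0, 228.9]
tool_rot: [180.0, -0.0, 67.6]
ft_force: [0.6, 0.4, -1.4]
gripper_width: 8.2
grip_force: 30.0
```

```bash
python3 -m pendant '[0,0,0.002,0,0,0,0,0,0,0,0,0,0.001,0,0,0,0,0,0,0,0,0,0,0,0]' | grep -E 'pos|force';python3 -m pendant '[0,0,0.001,0,0,0,0,0,0,0,0,0,0.001,0,0,0,0,0,0,0,0,0,0,0,0]'| grep -E 'pos|force'
```

```text
tool_pos: [645.0, -185.9, 225.6]
ft_force: [-0.4, -0.3, -2.8]
grip_force: 30.0
tool_pos: [645.3, -186.0, 224.6]
ft_force: [-2.6, 0.9, 6.1]
grip_force: 30.0
```

Contact at arch height 234.6, as expected. Releasing with a small opening and lifting straight up.

```bash
python3 -m pendant '[0,0,0,0,0.12,0,0,0,0,0.25,0,0,0,0,0.25,0,0,0,0,0.25,0,0,0,0,0.25]';python3 -m pendant '[0,0,-0.01,0,0.25,0,0,-0.02,0,0.25,0,0,-0.03,0,0.25,0,0,-0.03,0,0.25,0,0,-0.02,0,0.25]'
cat > asc.py <<'E'
from h import *
def asc(c,u0,u1,v0,v1,n=60,m=45):
    g=cv2.cvtColor(c['frame'],cv2.COLOR_RGB2GRAY)[v0:v1,u0:u1].astype(float); s=cv2.resize(g,(n,m),interpolation=cv2.INTER_AREA); lo,hi=s.min(),s.max()
    for r in s: print(''.join(' .:-=+*#%@'[int((v-lo)/(hi-lo+1)*10)] for v in r))
E
python3 - <<'E'
from asc import *
c=shot('side','z1.png'); O=np.array([699,-181.]); Y=np.array([.379,.925]); X=np.array([.925,-.379])
for z in(234,100):print(z,proj(c,np.r_[O-45*X,z]))
asc(c,260,350,110,210,72,50)
E
```

```text
t: 45.6
tool_pos: [645.0, -186.0, 223.5]
tool_rot: [-180.0, -0.0, 67.6]
ft_force: [-0.2, -0.0, -0.7]
gripper_width: 22.0
grip_force: 0.0
t: 46.22
tool_pos: [645.5, -186.1, 336.3]
tool_rot: [179.8, -0.0, 67.6]
ft_force: [0.4, 0.1, 0.5]
gripper_width: 22.4
grip_force: 0.0
234 [304.80688564 141.55670951]
100 [305.01887872 171.41978169]
  :=**#######**=..       ..:=*#####*-.         .::-+#%%#*++=---===++++++
 .:---==**##**+=:.          :*#####*-         .-*#%%#*=--==-:::::::--===
.::::::--=+*+==-..         .=######*=:. ..   .:+%%*=-:::-==-::::::::::::
:::::::::-===--:.         :+########**+==-.   .-+*+-:::-===-::::::::::::
::::::::::---:..        .-+###########%%%*:.:---=*#+:::-===-::::::::::::
=:::::::..:-:.         .=*#########%@@@%#*++*##***#*=--====-::::::::::::
@#+:.........         :+#######%%@@@%##*#############**+===-::::::::::::
@@%*:...             -+####%%%@@@%##################%#*+++++**+=--::::::
@@@%=:.            .=*##%%%@@@%#####################%%#+**+*%%###**+==--
@%%#+:.           :=#%%%@@%%#%#######################%%%#***############
%#*+=:.          :+#@@@%#####%%%###
[... 2184 characters left out ...]
+=-----------------------------=+*#########
#*+*########################*=------------------------------+*##########
#*+*###############%#########*+==-------------------------=+############
#*+*#############################*++=---------------------+*############
%#*+#################################**+==---------------+*#############
@%*+*###########%##############%#########**+==----------+*##############
@@%**#########%%####%%#%#####%%%##############*+==-----=*###############
%%%**#####%#%%%##%%%%##%###%%%%%##################*++=+*################
####%%%%#%%%%%%%#%%########%%%%#######**################################
####%@@%%%%%%%#%%%%####%#%%%%%####*+++==++*#############################
```

Basket1 hangs level on hook 2 in the side view. Now to basket2.

```bash
python3 -m pendant '[0.02,-0.032,0,0,0.25,0.02,-0.032,0,0,0.25,0.02,-0.032,0,0,0.5,0.02,-0.032,0,0,0.5,0.02,-0.032,0,0,0.5]' >/dev/null;python3 -m pendant '[0.02,-0.032,0,0,0.5,0.02,-0.032,0,0,0.5,0.02,-0.032,0,0,0.5,0.02,-0.032,0,0,0.5,0.021,-0.034,0,0,0.5]' >/dev/null;python3 -m pendant '[0,0,0.03,0,0.5,0,0,0.03,0,0.5,0,0,0.03,0,0.5,0,0,0,0,0.5,0,0,0,0,0.5]'
python3 - <<'E'
from asc import *
c=shot('wrist','b2b.png'); togo(424.5,122.6)
asc(c,250,390,100,240,70,47)
E
```

```text
t: 48.15
tool_pos: [424.6, 122.7, 244.7]
tool_rot: [179.9, -0.0, 67.6]
ft_force: [0.3, -0.7, 1.1]
gripper_width: 43.9
grip_force: 0.0
pos [424.9 122.7 245. ] rot [ 1.799e+02 -1.000e-01  6.760e+01] tool shift m [-0.0002 -0.0003 -0.    ]
################%%##########%%%%##%%##%%%%#%%######*=#######*---*###%#
#################%##########%#%%###%%##%%%##%%######*+########*#%%###%
#########%#######%%########%#%%%%###%%#%%%%##%##%####++##########%%##%
##################%%######%##%%###**####%%%##%########+*#########++*##
##########%#######%%########*++#*-.-*#**#%%%##%########+########+---##
###########%######%%%####+-=*#%%-...=%#*==+############*+#######+--=##
############%######%%#*+*#@@@@@@:.:.:%@@@%#*+##%########**##########%%
############%%###%#%#+*@@@@@@@@%:----%@@@@@@@*+##########+*#########%%
#############%%####*#@@@@@@@@@@#:----%@@@@@@@@%+##########+*#####%%#*+
#############%%###*%%%@@@@@@@@@#:----%@@@@@@@@%%%#########*+########--
##############%%#*%%%@@@@@@@@@@#:----%@@@@@@@@@#%%+########*+#####%#=-
##############%%#@##@@@@@@@@@@@*:----%@@@@@@@@@@*%%*########+*#####%##
##########%#
[... 1772 characters left out ...]
##############%####%###**#%###%%####%####%###################
######%%###%##%########%########%%%%####%%####%#######################
#####%#%%###%##%#####%##%####%###%#%####%%%###%#######################
#######%%###%%########%#%%########%######%%###########################
########%%###%%########%#%%#######%#%#####%%##########################
######%%%%%###%##%#####%##%####%###%#######%%##%######################
####%#%%%%%%##%%##%#####%##%####%##########%%#########################
####*=---=*%###%%########%#%%#%#############%%###########+----+*######
%%#+      :==##%%%#%#####%%#%################%#########--.     .*#####
%%*.        :%%#%%##%#####%##%###############%%#######*         -#####
```

The bar stands vertical in the image, centred at u≈317, so it's aligned. Grasping.

```bash
python3 -m pendant '[0,0,0.03,0,0.5,0,0,0.03,0,0.5,0,0,0.03,0,0.5,0,0,0.02,0,0.5,0,0,0.011,0,0.5]' >/dev/null;python3 -m pendant '[0,0,0,0,0.5,0,0,0,0,0,0,0,0,0,0,0,0,0,0,0,0,0,0,0,0]';python3 -m pendant '[0,0,0,0,0,0,0,-0.01,0,0,0,0,-0.02,0,0,0,0,-0.03,0,0,0,0,-0.04,0,0]'>/dev/null;python3 -m pendant '[0,0,-0.04,0,0,0,0,-0.012,0,0,0,0,0,0,0,0,0,0,0,0,0,0,0,0,0]'
python3 - <<'E'
from asc import *
Y=np.array([.379,.925]); X=np.array([.925,-.379])
# b1 final TCP (645,-186) sat on hook2 -> hook1 is 105 along Y
t=np.array([645.2,-186])+105*Y; print(t); togo(*(t-100*X)); togo(*t)
E
```

```text
t: 49.45
tool_pos: [424.1, 122.7, 123.0]
tool_rot: [180.0, -0.0, 67.6]
ft_force: [0.5, 0.8, -1.4]
gripper_width: 8.3
grip_force: 30.0
t: 50.7
tool_pos: [422.9, 122.4, 273.2]
tool_rot: [-179.8, 0.1, 67.6]
ft_force: [-0.1, -0.2, -2.7]
gripper_width: 8.2
grip_force: 30.0
[684.995 -88.875]
pos [422.9 122.4 273.2] rot [-1.798e+02  1.000e-01  6.760e+01] tool shift m [-0.0957  0.2229 -0.0005]
pos [422.9 122.4 273.2] rot [-1.798e+02  1.000e-01  6.760e+01] tool shift m [-0.0955  0.3229 -0.0007]
```

```bash
python3 -m pendant '[-0.019,0.0446,0,0,0,-0.019,0.0446,0,0,0,-0.019,0.0446,0,0,0,-0.019,0.0446,0,0,0,-0.0195,0.0446,0,0,0]' >/dev/null;python3 -m pendant '[0,0.02,0,0,0,0,0.03,0,0,0,0,0.03,0,0,0,0,0.02,0,0,0,0,0,0,0,0]'
python3 - <<'E'
from asc import *
togo(685,-88.9,224); c=shot('wrist','k2.png'); asc(c,230,430,120,260,70,45)
E
```

```text
t: 51.95
tool_pos: [686.6, -89.3, 272.7]
tool_rot: [-179.9, 0.0, 67.6]
ft_force: [-0.7, -0.6, -1.6]
gripper_width: 8.3
grip_force: 30.0
pos [686.6 -89.3 272.7] rot [-179.9    0.    67.6] tool shift m [-0.0002 -0.0015  0.0487]
#######################*-:.=#-...-#+.:-*###################%%@@#*+#@@@
#####################*=-+#%@%.....#%%#=:=*#################%%@@##+#@@@
####################+=*%@@@@+ ....+%%@@%*=+################@%@@##+%@@@
##################*+#@@@@@@@=.....+@@@%@@@*=*##############@%@@#*+%@@@
#################++@@@@@@@@@-.:::.=@@@@@@%@%+*#############@%@@**+%@@@
################+#@@@@@@@@@@::---:=@@@@@@@%@@**############@%@%***%@@@
################%%#@@@@@@@@@::----=@@@@@@@@@%@#*###########@%@%***%@@@
*#############+@%*%@@@@@@@@%::----=@@@@@@@@@%*@%*##########@%@%***@@@@
==+*#########+%@+#@@@@@@@@@%::----=@@@@@@@@@@#*@**#########@@@%**#@@@@
+===*#######*#@*+@@@@@@@@@@%::----=@@@@@@@@@@@=#@+#########%@@%**#@@@@
@#+==+######%@*=#@@@@@@@@@@%::----=@@@@@@@@@@@*-%%#########%@@#**#@@@@
+@%+==*#####@#==%@@@@@@@@@@%::---:=@@@@@@@@@@@%-=@%#######%%@@#*+#@@@@
==%%+=+####%@+=+@@@@@@
[... 1620 characters left out ...]
-:-----:-*@%+=====::------------*@%#############%@@##+%@@@@@%
#####*=::-----::--.-#%-. .:::-----:.  .=%%%##############%@@##+%@@@@@#
####+::----::----:::--     .:----:.    :*=+#############%%@@#**%@@@@@#
####+----::-----=----:     .:----:.    .=-=*############%%@@#**@@@@@@#
#####--:--------:::...     .:-----      :::=############%%@%#**@@@@@@#
#####+---------..:::-      .:----:      .=::=###########%%@%***@@@@@%#
######=--------:---+*      .:----:      :===-###########%%@%**#@@@@@%#
######*-----------#@#      .:----:      :*===###########@%@%**#@@@@@%#
#######+------::=%@@=       :----:      .%#=:+##########@%@%**#@@@@@%#
########-----:.=%@@%.       :----:       =@%-:##########@%@#*+%@@@@@##
```

The hook 1 wire runs under the arch's middle just as at hook 2. Lowering.

```bash
python3 -m pendant '[0,-0.001,0.015,0,0,0,0,0.015,0,0,0,0,0.01,0,0,0,0,0.004,0,0,0,0,0,0,0]'| grep -E 'pos|force';python3 -m pendant '[0,0,0.002,0,0,0,0,0,0,0,0,0,0.001,0,0,0,0,0,0,0,0,0,0,0,0]'| grep -E 'pos|force';python3 -m pendant '[0,0,0.001,0,0,0,0,0,0,0,0,0,0,0,0,0,0,0,0,0,0,0,0,0,0]'| grep -E 'pos|force'
```

```text
tool_pos: [685.1, -88.4, 230.4]
ft_force: [-0.6, -0.5, -1.9]
grip_force: 30.0
tool_pos: [685.2, -88.4, 227.7]
ft_force: [0.6, -0.9, -2.0]
grip_force: 30.0
tool_pos: [685.2, -88.4, 226.7]
ft_force: [-0.5, -0.1, -1.8]
grip_force: 30.0
```

```bash
python3 -m pendant '[0,0,0.001,0,0,0,0,0,0,0,0,0,0.001,0,0,0,0,0,0,0,0,0,0,0,0]'| grep -E 'pos|force';python3 -m pendant '[0,0,0.001,0,0,0,0,0,0,0,0,0,0,0,0,0,0,0,0,0,0,0,0,0,0]'| grep -E 'pos|force'
```

```text
tool_pos: [685.2, -88.4, 224.7]
ft_force: [-0.4, -0.2, -1.9]
grip_force: 30.0
tool_pos: [685.3, -88.4, 223.8]
ft_force: [0.8, -0.4, 0.7]
grip_force: 30.0
```

Contact at the same height as basket1. Releasing, lifting, and stepping back over the clear side.

```bash
python3 -m pendant '[0,0,0.001,0,0,0,0,0,0,0.12,0,0,0,0,0.25,0,0,0,0,0.25,0,0,0,0,0.25]' | grep -E 'pos|force';python3 -m pendant '[0,0,-0.01,0,0.25,0,0,-0.02,0,0.25,0,0,-0.03,0,0.25,0,0,-0.03,0,0.25,0,0,-0.02,0,0.25]'>/dev/null;python3 -m pendant '[0,-0.04,0,0,0.25,0,-0.05,0,0,0.25,0,-0.05,0,0,0.25,0,-0.05,0,0,0.25,0,-0.04,0,0,0.25]'
python3 - <<'E'
from asc import *
c=shot('side','f1.png'); s=shot('scene','f2.png')
O=np.array([699,-181.]); Y=np.array([.379,.925]); X=np.array([.925,-.379])
print(proj(c,np.r_[O-45*X+105*Y,234]),proj(c,np.r_[O-45*X,234]))
asc(c,245,345,120,210,80,50)
print('stack'); u,v=proj(c,[600,187,60]).astype(int); asc(c,u-45,u+45,v-35,v+35,72,34)
E
```

```text
tool_pos: [685.1, -88.4, 222.5]
ft_force: [0.6, -1.1, -0.0]
grip_force: 0.0
t: 57.0
tool_pos: [470.8, -0.1, 333.5]
tool_rot: [179.9, -0.0, 67.6]
ft_force: [0.4, 0.4, 0.5]
gripper_width: 22.0
grip_force: 0.0
[278.20479202 155.87296648] [304.80688564 141.55670951]
      :+***+-:..:::...:::.         .-+*#########%%%%#*****+=::.. .:-++*+=-:.:...
    .-*@@@@@%*=:.........         .=*########%%%%#******+=-:....   :--==+==+++++
   .=#@@@@@@@@#=:...             :=*######%%%%##*****+=-:.......    ::----======
  :+%@@@@@@@@@%#=..             :=*####%%%%##***#**=-:..........     ..:--------
 .-+**#%@@@@@%%#=:.            :+*##%%%%%##*#####*=:...........         .::::::-
.:--===+*#%@%##*=:.          .-+#%%%%%#**########*-.........                    
:-------=+*##*+=-:.         .=*%%%%##**##########+:   .......                   
----------=+*+=-:.       .:=*%%%##**#############*-.        ...  ...            
-------:::-===-:.     .:=+#%%##**#################+:          ...::.     .......
:::---:::::-=-:.   .:-+#%%##**####################*-..::. ....  .::..     ..::::
+-::::::...::.  .:-+#%%#***
[... 5000 characters left out ...]
   ........        :==*%%#*%@@%##%@%#*#%@@@
@@%##%%*+*#%#*+#%*+*%%%%##+:                   :+#%@@%**%%#+#%@@#+*%@@@@
@%*#%%*=+#%##%%%%#*#%#++#%#+:.      .       .:=+=+%@%#%@@@#*#@@%**%@@@@@
%*#%@%%##%#+=#%###%%%#*#%#+=++-. ..    .. .:+#%%#%@%*=*%%##%@@@#*#@@@@@@
*#%%*+*%%%%#%%%*+*%#**%%%%##%%*--=-::-==+++*%%**%@@@%%%@#++%@@#+#@@@@@@@
#%@%**#%#++#%%%%%%%*=+%%**#%%%%*#%#==*%%#%%@@%**%@#*#@@@%%%@@#+*%@@@@@@@
%%%#%%@%#**##++*%%%%%%%#++#%#*#%%%%##%%#=*%@%%%@@@#*#@%**%@@%*+%@@@@@@@@
@#+=#%##%%@@%**#%*=*%%%%%%%%*+*%%**%@@@%#%@#=+%@%%%@@@%##%@@#*#@@@@@@@@@
@%##%%+=*%%##%%%%#*#%#=+#%%%%%%%#++#%#+#@@@%%%@@*=*%@%#%@@@#+#@@@@@@@@@@
%%%@@@%%%%#=+#%##%%@%%**%%*=*%%%%%%@%#+#@%**%@@@%%%@%++#@@%+*%@@@@@@@@@@
```

Both baskets hang on their own hooks, the stack is still nested, and the arm is clear. Handing in.

```bash
python3 -c "
from workcell import ctrl; print(ctrl.hand_in())"
```

```text
the job is handed in; nothing more can be done
None
```

The three measures present (97, 74 and 52 mm; the 120 mm one was absent) are nested upright in the middle of the tray. Basket1 hangs on hook 2 and basket2 on hook 1. I handed the job in at about 57 s; the hand-in returned no verdict.

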